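# Zero the amber balance

### The job

Get the jeweller's balance ready for weighing amber: with a fingertip, gently push its sliding glass lid fully shut by the ridge, so that no draught reaches the dish, then lightly press the tare key (the wide oblong key) until it goes down, and withdraw so that it springs back. Do not press the two small round keys, keep the dish where it is on the pan and the balance where it stands on the table, and leave the tweezers, the loose amber lump and the cork-stoppered vial alone.

Things in the scene. Friction and masses are not known exactly. Their poses are not given: they have to be found in the camera images.
- balance: White jeweller's balance, 140 (its y) x 205 (its x) mm, 2 kg, loose on rubber feet; a sideways push over about 10 N slides it. Origin: centre of its underside; -x is the front, z up. Flat front deck with keys: 34 mm high, x -102 to -42 mm. Behind it a clear draught shield round the pan (113 mm wide, to x +58), then a rear housing to x +102, both 84 mm high, topped by the lid and its rails.
- lid_ridge (a point): Middle of the top of the black ridge on the front end of the clear sliding lid. The ridge is 36 mm long (balance y), 8 mm thick (balance x) and stands 16 mm above the lid's glass; glass 90 mm, ridge top 106 mm above the table. The glass goes on 86 mm behind the ridge (+x). Push the ridge from behind, along the balance's -x, to shut the lid.
- lid (a joint): Travel of the sliding lid in m: 0 = fully shut against its front stop, grows as it slides back along the balance's +x, 0.055 = fully back. Stays where it is left; sliding takes about 1.2 N. Shut, the ridge lies at x = -32 mm of the balance. It runs between two rails at y = +-54 mm, 9 mm wide, their tops 93 mm above the table.
- key_tare_top (a point): Middle of the top face of the tare key: the wide oblong key, 26 x 13 mm, at the robot's right-hand end of the key row (balance x = -80 mm, y = -44 mm). Its top stands 41.5 mm above the table, 7.5 mm above the deck.
- key_tare (a joint): How far the tare key is pressed down, m: 0 = up, 0.0035 = fully down. It counts as pressed from 0.002. A spring lifts it; full travel takes about 3.5 N.
- key_power_top (a point): Middle of the top of the small round key at the left-hand end of the row (diameter 13 mm, same height, balance x = -80 mm, y = +48 mm); not to be pressed.
- key_power (a joint): How far that round left key is pressed, m: 0 = up; springs like the tare key.
- key_unit_top (a point): Middle of the top of the other small round key (diameter 13 mm, same height, balance x = -80 mm, y = +14 mm); not to be pressed.
- key_unit (a joint): How far that round middle key is pressed, m: 0 = up; springs like the tare key.
- dish: Loose round steel weighing dish, 54 mm across, 13 mm high, 30 g, standing on the pan inside the shield, its underside 40 mm above the table. Origin: centre of its underside. Stays where it is.
- tweezers: Steel tweezers, 128 mm long and 13 mm wide, 8 mm high, lying loose on the table near its front edge; origin under their middle, long side along their y. Leave alone.
- lump: Loose brown amber lump, 20 x 33 x 17 mm, lying on the table beside the balance; origin at the centre of its underside. Leave alone.
- vial: Small glass vial with a cork, 19 mm across, 48 mm high, standing loose on the table; origin at the centre of its underside. Leave alone.
- tin: Flat closed grey metal tin, 91 x 130 mm, 28 mm high, standing on the side of the table where the balance is not; does not move. Origin: centre of its underside. Not part of the job.

How it is judged:
By the outcome, as a careful person would: the job done as asked, in the order asked, and still so for the second after the job is handed in, with the robot touching nothing.
It also fails if it takes over 42 s, if anything falls off the work surface, if the arm or the gripper's body presses on something with over 40 N, if the wrist force passes 120 N, or if a joint passes its speed limit or range.

### The arm

A 7-joint arm with a two-finger parallel gripper is mounted at the origin on a cart in front of the work surface, level with it; the furniture and walls round the work are solid. World frame = base frame: x ahead of the robot, y to its left, z up, the work surface at z = 0. Lengths are in m, angles in degrees, forces in N, time in s.
With the tool pointing down it reaches from about 0.4 to 0.9 m from the base axis. Payload 5.6 kg.
Tool frame: the origin (TCP) lies at the centre of the arm's flange, where the gripper is bolted on; the fingertips stand 190 mm ahead of it and the grasp point (between the pads) lies manip.tcp_to_grasp ahead of it (manip.tcp_to_grasp is the distance from the TCP to the grasp point, in m); z points along the fingers, y is the line along which they close (so a half turn about z gives the same grasp; the last joint's range is limited). The gripper opens to 92 mm and grips with 3 to 60 N. Pads are 20 mm wide; open, the fingers measure 128 mm over their backs; the gripper's body (75 mm by 189 mm) begins 69 mm behind the grasp point.
Start: joints at [71.047, 26.786, -0.665, 91.828, 0.344, 61.387, -3.226], TCP at [0.184, -0.623, 0.405] pointing down, gripper open.
Joint ranges: [-144.91, 144.91], [-17.63, 115.5], [-89.93, 88.59], [15.96, 139.68], [-74.01, 254.01], [8.47, 105.57], [-167.45, 167.45]. Speed limits (degrees/s): [147.25, 147.25, 180, 180, 180, 180, 180].

### API

Orientations are given as a 3x3 rotation matrix whose columns are the frame's x, y, z axes.
In Python, from plant import telemetry, cams, manip gives the robot as it stands.
- The arm moves only by the tool arm_command, never from a script. Its argument "motion" is a list of rows, each an object with "linear": the shift along the world's x, y, z in mm, a list of three; "roll": the turn about the world's z in degrees. In form: [{"linear": [dx, dy, dz], "roll": roll}, ...]. A call has 1 to 5 rows; each row shifts and turns the commanded pose from where the row before left it; what a row does not reach is not made up. A row lasts 1/8 s, in which the tool goes at most 62.5 mm and 10.7 degrees, less where a joint would pass 70% of its speed; a pose out of reach is approached as far as the arm can. A call is refused whole if a number of a shift passes 62.5 or a number of a turn 10.7, either way. A call with a gripper value outside its range is refused whole. "fingers" is the gripper's target within -1 to 1 (fully open at 1, half-way at 0, shut at -1), set as the call begins (left out, the last holds). The fingers move at their own pace and stop on an object; "force" is the grip in N (left out, the last holds). Time passes only in rows, so rows that do not move let the fingers close. It gives the time, the measured TCP pose, the force, the opening and the grip force at its end, in the units of the state.
- telemetry.observe(): the state, without advancing time (a new reading comes with each control period).
- cams.camera(name): name is "scene" or "top"; returns (picture, depth): 480x640x3 uint8, red, green, blue; 480x640 float32, m along the optical axis (not along the pixel's ray), 0 where there is no reading.
- cams.camera_model(name): a dict with "vertical_fov" (degrees; the focal length in pixels is half the picture's height over the tangent of half this angle, whatever the lens; pixels are square), "cx", "cy" (the principal point, pixels), "k1" (the pictures are not rectified: a ray, as slopes to the right and down, at radius r is drawn at 1 + k1 r^2 times it, then the intrinsics apply), "pose" (4x4, takes a point from camera to world coordinates). Camera axes: x right, y up, looking along -z (the intrinsics and any distortion apply to the point x, -y, -z); pixel columns grow to the right and rows downward; lengths in m; the calibration is good to about 2 mm. A picture is of the moment at which its call begins. camera_model takes no time and is no camera call.
- manip.job_done(): hands the job in; it is judged then, once.
The state is a dict: "t": time; "joints": joint angles; "joint_vel": joint speeds; "effort": joint torques, N m; "ee_pos": TCP position; "tool_rot": TCP orientation; "wrist_force": force on the tool from outside, world axes, zero at the start; "wrist_torque": the same for the moment, N m; "width": finger opening in m; "gripper_force": force on a finger pad.
Only numpy, scipy, OpenCV 4.12 (cv2) and the standard library are available. Lean on these libraries where they do the work, as an engineer would, in place of code of your own. Each camera call takes 0.05 s, during which the arm holds its last target. There are 200 camera calls.

## Working session

There is one attempt and no reset: what is moved stays moved. The work goes in short steps, Python scripts to look and compute and a tool call to move; the robot and the scene stay as the last step left them, time stands still between calls to the robot, and variables do not carry over. Pictures are saved under pics/ and viewed, at most 10 in all, crops included, and the job is handed in when it is done.

Besides the shell and the picture viewer there is one more tool, called after "Emit:" in YAML: its name, and indented under it one key for each argument. arm_command: Moves the arm, as the interface text tells. Its arguments: {"type":"object","properties":{"motion":{"type":"array"},"fingers":{"type":"number"},"force":{"type":"number"}},"required":["motion"]}

```bash
mkdir -p pics
cat > h.py <<'E'
import numpy as np, cv2
from plant import telemetry, cams, manip
def K(n):
    m=cams.camera_model(n); f=240/np.tan(np.radians(m["vertical_fov"])/2); return m,f
def ray(n,u,v):
    m,f=K(n); d=np.array([(u-m["cx"])/f,(v-m["cy"])/f]); s=d.copy()
    for _ in range(30): s=d/(1+m["k1"]*(s@s))
    P=np.array(m["pose"]); return P[:3,3],P[:3,:3]@np.array([s[0],-s[1],-1])
def onplane(n,u,v,z):
    o,d=ray(n,u,v); return o+d*(z-o[2])/d[2]
def pt(n,u,v,D): o,d=ray(n,u,v); return o+d*D[int(v),int(u)]
def two(a,b):
    A=[];B=[]
    for n,u,v in(a,b):
        o,d=ray(n,u,v); d=d/np.linalg.norm(d); M=np.eye(3)-np.outer(d,d); A.append(M);B.append(M@o)
    return np.linalg.lstsq(np.vstack(A),np.hstack(B),rcond=None)[0]
def proj(n,p):
    m,f=K(n); P=np.array(m["pose"]); c=P[:3,:3].T@(np.array(p)-P[:3,3]); s=np.array([c[0],-c[1]])/-c[2]
    return s*(1+m["k1"]*(s@s))*f+[m["cx"],m["cy"]]
E
python3 - <<'E'
from h import *
for n in("scene","top"):
    p,d=cams.camera(n); cv2.imwrite(f"pics/{n}0.png",p[:,:,::-1]); np.savez(f"{n}0.npz",p=p,d=d); print(n,cams.camera_model(n))
print(telemetry.observe(), manip.tcp_to_grasp)
E
```

```text
scene {'vertical_fov': 46.912404638818494, 'cx': 308.422870959849, 'cy': 237.21535127862973, 'k1': -0.13020398287294455, 'pose': array([[-0.74259662,  0.35934196, -0.56517573, -0.01590268],
       [-0.66973076, -0.40260051,  0.62399803,  0.54266714],
       [-0.00331136,  0.8418944 ,  0.53963214,  0.53924239],
       [ 0.        ,  0.        ,  0.        ,  1.        ]])}
top {'vertical_fov': 56.62291945133613, 'cx': 321.14070223077863, 'cy': 229.39961214178288, 'k1': 0.005461954838431261, 'pose': array([[-0.00779434,  0.99806134, -0.06174791,  0.42998777],
       [-0.99966387, -0.00625018,  0.02516132,  0.02715373],
       [ 0.02472661,  0.06192327,  0.99777458,  0.96691961],
       [ 0.        ,  0.        ,  0.        ,  1.        ]])}
{'t': 0.1, 'joints': array([71.04943645, 26.83098745, -0.66580023, 91.87245455,  0.3441791 ,
       61.3868669 , -3.22694912]), 'joint_vel': array([ 0.02302557, -0.1353149 ,  0.02166657, -0.214389  ,  0.07141197,
       -0.0649122 , -0.00439876]), 'effort': array([ 2.24654759e-03, -5.21641624e+01, -1.19296039e-02, -2.44367123e+01,
       -5.67965198e-02,  1.40188396e-02,  3.64219750e-05]), 'ee_pos': array([ 0.18437342, -0.62308769,  0.40385806]), 'tool_rot': array([[ 9.58903772e-01,  2.83730967e-01, -5.42553858e-04],
       [ 2.83731465e-01, -9.58902692e-01,  1.44302550e-03],
       [-1.10825333e-04, -1.53766220e-03, -9.99998812e-01]]), 'wrist_force': array([-0.08644316, -0.30769995,  0.26828353]), 'wrist_torque': array([-0.0133324 ,  0.03730294,  0.01211261]), 'gripper_force': 0.0, 'width': 0.0920250437792321} 0.1714
```

View pics/scene0.png

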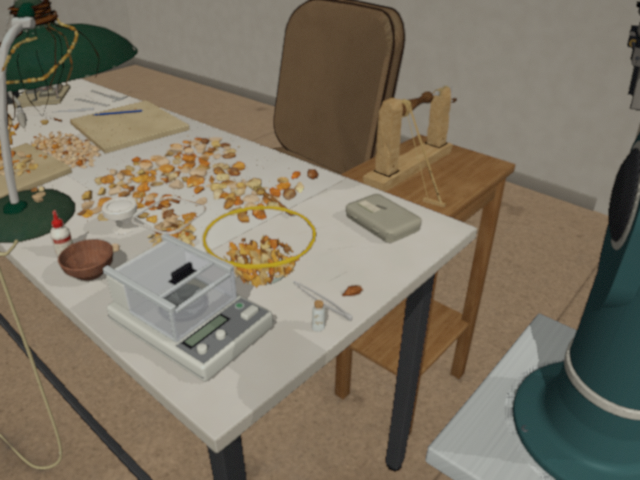

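View pics/top0.png

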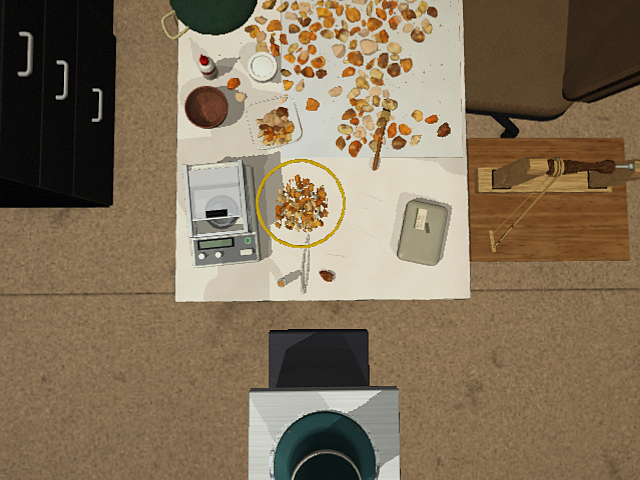

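The top view shows the balance at about (188-260, 160-268), its black ridge near (217,213) and the key row near row 255. The scene view shows the ridge near (182,272) and the keys around (200-250, 310-350).

Run:
```python
from h import *
t=np.load("top0.npz")["p"];s=np.load("scene0.npz")["p"]
a=cv2.resize(t[155:275,180:270],None,fx=4.5,fy=4.5,interpolation=cv2.INTER_CUBIC)
b=cv2.resize(s[230:380,100:280],None,fx=2.2,fy=3.6)
b=cv2.resize(s[230:380,100:280],None,fx=2.2,fy=2.2,interpolation=cv2.INTER_CUBIC)
o=np.zeros((540,405+396,3),np.uint8);o[:540,:405]=a;o[:330,405:]=b
cv2.imwrite("pics/c0.png",o[:,:800,::-1])
for n,(x0,x1,y0,y1) in dict(top=(205,232,200,225),scene=(160,205,255,290)).items():
    z=np.load(n+"0.npz");g=z["p"].max(2);m=np.zeros_like(g);m[y0:y1,x0:x1]=(g[y0:y1,x0:x1]<60)
    k,l,st,c=cv2.connectedComponentsWithStats(m)
    for i in range(1,k):
        if st[i,4]>15:
            r=cv2.minAreaRect(np.argwhere(l==i)[:,::-1].astype(np.float32)); print(n,st[i],c[i],r,np.median(z["d"][l==i]))
```

```text
top [206 209  21   9 135] [216.         213.15555556] ((216.11880493164062, 213.18812561035156), (6.3682379722595215, 20.497766494750977), 84.2894058227539) 0.8615598
scene [170 263  24  21 244] [181.42213115 273.09016393] ((180.5898895263672, 273.4438171386719), (10.281980514526367, 25.96994972229004), 57.9946174621582) 0.74140126
```

View pics/c0.png

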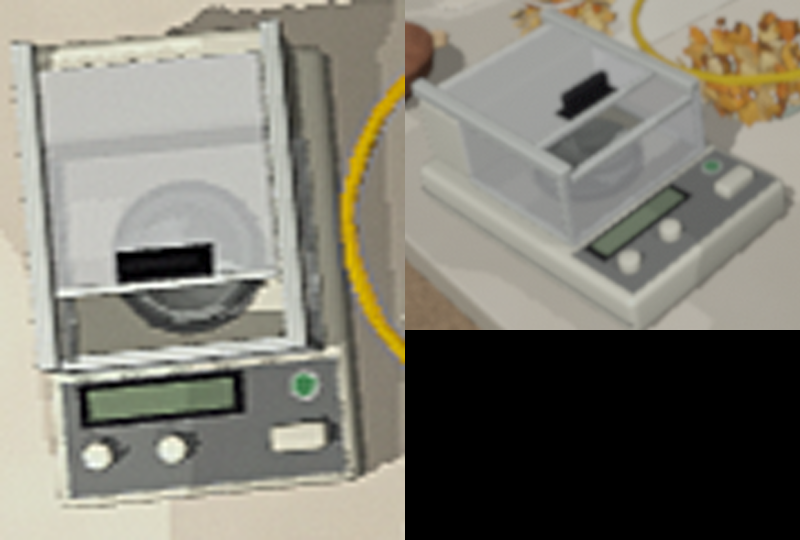

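The crops show, in the top image, the tare key at about (246.4,251.9), the power key at (201.8,256) and the unit key at (218,254.5). The ridge is centred near (216.5,213). In the scene image the tare key is at (250,311) and the power key at (202,347).

Run:
```python
from h import *
P={}
for k,a,b in(("tare",(246.4,251.7),(249.6,311.2)),("power",(201.7,255.8),(201.8,347.8)),("unit",(218,254.3),(220.5,333))):
    P[k]=two(("top",*a),("scene",*b)); print(k,P[k],onplane("top",*a,.0415),onplane("scene",*b,.0415))
z={n:np.load(n+"0.npz") for n in("top","scene")}
def seg(n,x0,x1,y0,y1,f):
    p=z[n]["p"];m=np.zeros(p.shape[:2],bool);m[y0:y1,x0:x1]=f(p[y0:y1,x0:x1].astype(int));v,u=np.nonzero(m)
    return np.array([pt(n,a,b,z[n]["d"]) for a,b in zip(u,v)])
for n,bx in dict(top=(205,232,200,225),scene=(160,205,255,290)).items():
    q=seg(n,*bx,lambda p:p.max(2)<60); t=q[q[:,2]>np.percentile(q[:,2],97)-.004]
    print(n,"ridge",len(t),t.mean(0),t.min(0),t.max(0),"all z",np.percentile(q[:,2],[5,50,95]))
    # depth extents in balance frame
d=P["power"]-P["tare"]; d/=np.linalg.norm(d[:2]); yaw=np.degrees(np.arctan2(-d[0],d[1])); print("yaw keys",yaw, np.linalg.norm((P["power"]-P["tare"])[:2]))
# rails on top view at z .093: crop pts along rail centres
for c in([(22,45),(50,365)],[(270,25),(297,348)]):
    w=[onplane("top",180+(u+.5)/4.5-.5,155+(v+.5)/4.5-.5,.093) for u,v in c]; e=w[0]-w[1]; print("rail",w,np.degrees(np.arctan2(e[1],e[0])))
for n,cs in (("top",[(117,252),(212,243),(213,275),(118,284)]),):
    for u,v in cs: print("rc",onplane(n,180+(u+.5)/4.5-.5,155+(v+.5)/4.5-.5,.106),onplane(n,180+(u+.5)/4.5-.5,155+(v+.5)/4.5-.5,.09))
```

```text
tare [0.44225632 0.15935576 0.03776725] [0.44205515 0.15867064 0.0415    ] [0.43901835 0.16234132 0.0415    ]
power [0.43440428 0.25123169 0.03807848] [0.43431871 0.25032659 0.0415    ] [0.4314155  0.25328565 0.0415    ]
unit [0.43707174 0.21732669 0.03931908] [0.43714347 0.21697617 0.0415    ] [0.43498981 0.2186664  0.0415    ]
top ridge 58 [0.51660751 0.20923358 0.1070223 ] [0.51237554 0.19255161 0.10512489] [0.52021337 0.22729419 0.11041145] all z [0.09087458 0.10374772 0.10851539]
scene ridge 77 [0.50719576 0.21723115 0.11010216] [-0.01590268  0.19740523  0.10196199] [0.51772922 0.54266714 0.53924239] all z [0.09153722 0.0986445  0.10567438]
yaw keys 4.884830993982567 0.09221085146197393
rail [array([0.61347  , 0.2730427, 0.093    ]), array([0.47331589, 0.2594966 , 0.093     ])] 5.520573256206344
rail [array([0.6221043 , 0.16515055, 0.093     ]), array([0.4800076 , 0.15298945, 0.093     ])] 4.891641034583123
rc [0.52096717 0.2280409  0.106     ] [0.522658   0.23177434 0.09      ]
rc [0.52464152 0.18756828 0.106     ] [0.52640064 0.19054955 0.09      ]
rc [0.51084976 0.18707042 0.106     ] [0.51235256 0.19004244 0.09      ]
rc [0.50720052 0.22750463 0.106     ] [0.5086355 0.2312281 0.09     ]
```

Emit:
arm_command:
  motion:
    - {"linear": [30, 50, 0], "roll": -3}
    - {"linear": [30, 50, 0], "roll": -3}
    - {"linear": [30, 50, 0], "roll": -3}
    - {"linear": [30, 50, 0], "roll": -2.5}
    - {"linear": [30, 50, 0], "roll": 0}
  fingers: -1
  force: 10

```text
t: 0.72
ee_pos: [0.3351, -0.3714, 0.4045]
tool_rot: [[0.996, 0.087, -0.0], [0.087, -0.996, 0.0], [-0.0, -0.0, -1.0]]
wrist_force: [-0.8, -0.4, -0.3]
width: 0.044
gripper_force: 0.0
```

Emit:
arm_command:
  motion:
    - {"linear": [25, 58, 0], "roll": 0}
    - {"linear": [25, 58, 0], "roll": 0}
    - {"linear": [25, 58, 0], "roll": 0}
    - {"linear": [25, 58, 0], "roll": 0}
    - {"linear": [25, 58, 0], "roll": 0}

```text
t: 1.35
ee_pos: [0.4585, -0.0845, 0.4048]
tool_rot: [[0.996, 0.087, 0.0], [0.087, -0.996, -0.0], [0.0, 0.0, -1.0]]
wrist_force: [0.3, -0.6, -0.2]
width: 0.0007
gripper_force: 0.0
```

Emit:
arm_command:
  motion:
    - {"linear": [20, 58, 0], "roll": 0}
    - {"linear": [20, 58, 0], "roll": 0}
    - {"linear": [20, 58, 0], "roll": 0}
    - {"linear": [20, 58, 0], "roll": 0}
    - {"linear": [10, 58, 0], "roll": 0}

```text
t: 1.98
ee_pos: [0.5488, 0.2053, 0.4042]
tool_rot: [[0.996, 0.086, -0.0], [0.086, -0.996, -0.0], [-0.0, 0.0, -1.0]]
wrist_force: [0.4, -0.0, 0.6]
width: 0.0005
gripper_force: 0.0
```

Emit:
arm_command:
  motion:
    - {"linear": [0, 0, 0], "roll": 0}
    - {"linear": [0, 0, 0], "roll": 0}

```text
t: 2.22
ee_pos: [0.548, 0.2031, 0.404]
tool_rot: [[0.996, 0.087, -0.001], [0.087, -0.996, -0.001], [-0.001, 0.001, -1.0]]
wrist_force: [-0.8, -0.3, 0.3]
width: 0.0007
gripper_force: 0.0
```

Emit:
arm_command:
  motion:
    - {"linear": [5, 9, -25], "roll": 0}
    - {"linear": [0, 0, -30], "roll": 0}
    - {"linear": [0, 0, -30], "roll": 0}
    - {"linear": [0, 0, -20], "roll": 0}
    - {"linear": [0, 0, 0], "roll": 0}

```text
t: 2.85
ee_pos: [0.553, 0.2112, 0.2985]
tool_rot: [[0.996, 0.085, -0.003], [0.085, -0.996, -0.002], [-0.003, 0.001, -1.0]]
wrist_force: [-0.5, 0.2, 0.6]
width: 0.0004
gripper_force: 0.0
```

Run:
```python
from h import *
print(telemetry.observe()["ee_pos"],telemetry.observe()["wrist_force"])
t=cams.camera("top")[0];s=cams.camera("scene")[0]
o=np.zeros((600,800,3),np.uint8)
o[:480,:360]=cv2.resize(t[155:275,180:270],None,fx=4,fy=4);o[:528,360:]=cv2.resize(s[230:362,110:220],None,fx=4,fy=4)
cv2.imwrite("pics/c1.png",o[:,:,::-1])
```

```text
[0.55299534 0.21121826 0.29845251] [-0.45747475  0.17947797  0.61535949]
```

View pics/c1.png

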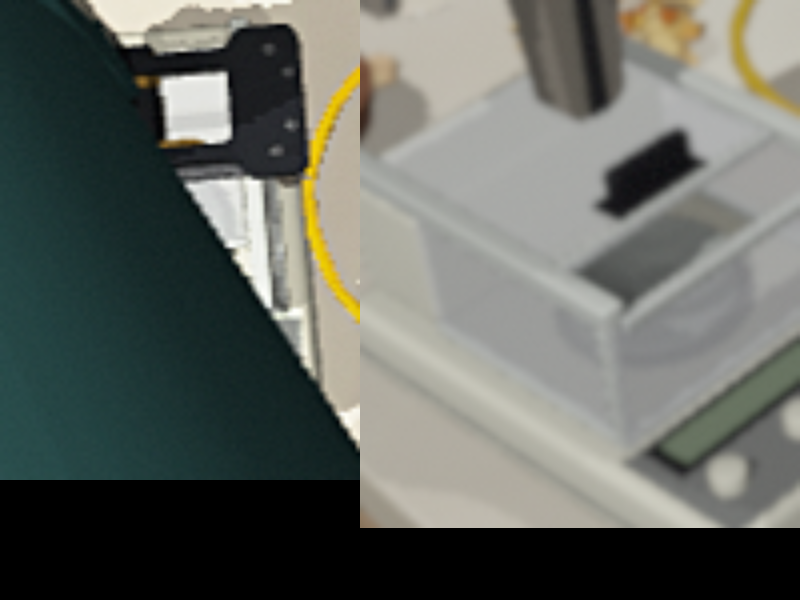

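The fingertips are clear behind the ridge, at crop (585,115) with the ridge at (650,170), and still above the glass. I lower to ridge height and approach.

Emit:
arm_command:
  motion:
    - {"linear": [0, 0, -6], "roll": 0}
    - {"linear": [0, 0, -5], "roll": 0}
    - {"linear": [-7, -0.6, 0], "roll": 0}
    - {"linear": [-7, -0.6, 0], "roll": 0}
    - {"linear": [0, 0, 0], "roll": 0}

```text
t: 3.58
ee_pos: [0.5385, 0.2117, 0.2889]
tool_rot: [[0.996, 0.088, -0.0], [0.088, -0.996, -0.0], [-0.0, 0.0, -1.0]]
wrist_force: [0.9, 0.1, -0.5]
width: 0.0005
gripper_force: 0.0
```

Emit:
arm_command:
  motion:
    - {"linear": [-3, -0.2, 0], "roll": 0}
    - {"linear": [-3, -0.3, 0], "roll": 0}
    - {"linear": [-3, -0.3, 0], "roll": 0}
    - {"linear": [0, 0, 0], "roll": 0}

```text
t: 4.08
ee_pos: [0.53, 0.2107, 0.2888]
tool_rot: [[0.996, 0.087, -0.0], [0.087, -0.996, -0.0], [-0.0, 0.0, -1.0]]
wrist_force: [0.2, -0.8, 0.5]
width: 0.0006
gripper_force: 0.1
```

Emit:
arm_command:
  motion:
    - {"linear": [-3, -0.2, -1], "roll": 0}
    - {"linear": [-3, -0.3, 0], "roll": 0}
    - {"linear": [-3, -0.2, 0], "roll": 0}
    - {"linear": [-3, -0.3, 0], "roll": 0}
    - {"linear": [0, 0, 0], "roll": 0}

```text
t: 4.7
ee_pos: [0.5177, 0.2097, 0.2876]
tool_rot: [[0.996, 0.087, -0.001], [0.087, -0.996, -0.0], [-0.001, 0.0, -1.0]]
wrist_force: [0.2, 0.2, 0.0]
width: 0.0003
gripper_force: 0.1
```

Emit:
arm_command:
  motion:
    - {"linear": [-3, -0.2, 0], "roll": 0}
    - {"linear": [-3, -0.3, 0], "roll": 0}
    - {"linear": [-2, -0.2, 0], "roll": 0}
    - {"linear": [-2, -0.2, 0], "roll": 0}
    - {"linear": [0, 0, 0], "roll": 0}

```text
t: 5.32
ee_pos: [0.5078, 0.2088, 0.2876]
tool_rot: [[0.996, 0.087, -0.001], [0.087, -0.996, -0.0], [-0.001, 0.0, -1.0]]
wrist_force: [0.5, 0.0, 0.3]
width: 0.0008
gripper_force: 0.1
```

Run:
```python
from h import *
s,d=cams.camera("scene");np.savez("scene2.npz",p=s,d=d)
cv2.imwrite("pics/c2.png",cv2.resize(s[230:362,110:260],None,fx=4,fy=4)[:,:,::-1])
```

```text
(no output)
```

View pics/c2.png

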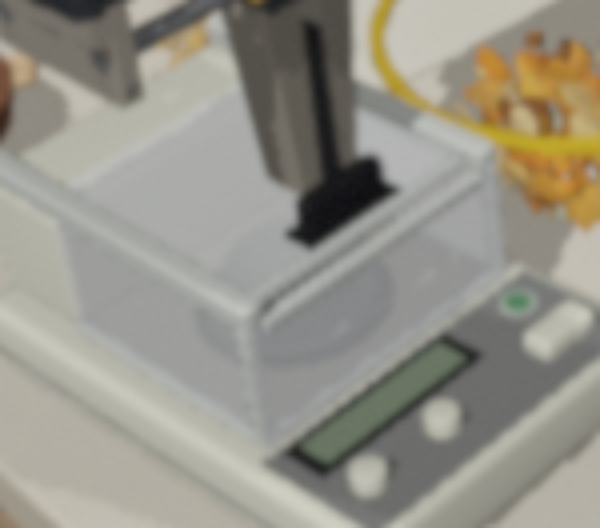

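The picture shows the ridge at crop (345,200) moving with the fingertip, and the lid almost at the front bar. I continue in 1 mm steps and watch the force.

Emit:
arm_command:
  motion:
    - {"linear": [-1.5, -0.1, 0], "roll": 0}
    - {"linear": [-1.5, -0.1, 0], "roll": 0}
    - {"linear": [-1, -0.1, 0], "roll": 0}
    - {"linear": [-1, -0.1, 0], "roll": 0}
    - {"linear": [0, 0, 0], "roll": 0}

```text
t: 6.0
ee_pos: [0.503, 0.2084, 0.2877]
tool_rot: [[0.996, 0.087, -0.0], [0.087, -0.996, -0.0], [-0.0, 0.0, -1.0]]
wrist_force: [0.9, -0.3, -0.0]
width: 0.0007
gripper_force: 0.3
```

Emit:
arm_command:
  motion:
    - {"linear": [-1, -0.1, 0], "roll": 0}
    - {"linear": [-1, -0.1, 0], "roll": 0}
    - {"linear": [0, 0, 0], "roll": 0}

```text
t: 6.38
ee_pos: [0.5019, 0.2081, 0.2878]
tool_rot: [[0.996, 0.087, 0.002], [0.087, -0.996, 0.001], [0.002, -0.001, -1.0]]
wrist_force: [4.5, 0.2, -4.4]
width: 0.0007
gripper_force: 2.6
```

Emit:
arm_command:
  motion:
    - {"linear": [-0.4, 0, 0], "roll": 0}
    - {"linear": [0, 0, 0], "roll": 0}

```text
t: 6.62
ee_pos: [0.5017, 0.2081, 0.2879]
tool_rot: [[0.996, 0.087, 0.003], [0.086, -0.996, 0.001], [0.003, -0.001, -1.0]]
wrist_force: [5.9, 0.2, -4.6]
width: 0.0003
gripper_force: 3.0
```

The lid is against its stop: the force rose from 4.5 to 5.9 N with almost no motion. I back away and lift.

Emit:
arm_command:
  motion:
    - {"linear": [3, 0.3, 0], "roll": 0}
    - {"linear": [6, 0.5, 0], "roll": 0}
    - {"linear": [2, 0, 15], "roll": 0}
    - {"linear": [0, 0, 30], "roll": 0}
    - {"linear": [0, 0, 20], "roll": 0}

```text
t: 7.25
ee_pos: [0.5118, 0.2094, 0.3549]
tool_rot: [[0.996, 0.087, 0.001], [0.087, -0.996, 0.001], [0.001, -0.001, -1.0]]
wrist_force: [-0.2, 0.5, -0.2]
width: 0.0008
gripper_force: 0.0
```

Emit:
arm_command:
  motion:
    - {"linear": [-24, -17, 0], "roll": 0}
    - {"linear": [-24, -17, 0], "roll": 0}
    - {"linear": [-24, -12, 0], "roll": 0}
    - {"linear": [0, 0, 0], "roll": 0}
    - {"linear": [0, 0, 0], "roll": 0}

```text
t: 7.88
ee_pos: [0.4405, 0.1634, 0.3536]
tool_rot: [[0.996, 0.087, 0.002], [0.087, -0.996, 0.001], [0.002, -0.001, -1.0]]
wrist_force: [0.5, 0.1, 0.3]
width: 0.0002
gripper_force: 0.0
```

Run:
```python
from h import *
print(telemetry.observe()["ee_pos"],telemetry.observe()["wrist_force"])
s,d=cams.camera("scene");np.savez("scene3.npz",p=s,d=d)
cv2.imwrite("pics/c3.png",cv2.resize(s[220:370,100:290],None,fx=4,fy=4)[:,:,::-1])
s0=np.load("scene0.npz")["p"].astype(np.float32)
# balance shift: keys/deck patch
for x0,x1,y0,y1 in((185,240,305,365),(105,180,305,360)):
    g=lambda a:np.ascontiguousarray(cv2.cvtColor(a.astype(np.uint8),cv2.COLOR_RGB2GRAY)[y0:y1,x0:x1].astype(np.float32))
    print(cv2.phaseCorrelate(g(s0),g(s)))
```

```text
[0.4405425  0.1634276  0.35359343] [0.49185225 0.05119359 0.29367854]
((-0.0838035613141308, 0.004442642860510659), 0.930750715997484)
((0.5201543471101004, 0.1314357081484161), 0.9408189517127143)
```

View pics/c3.png

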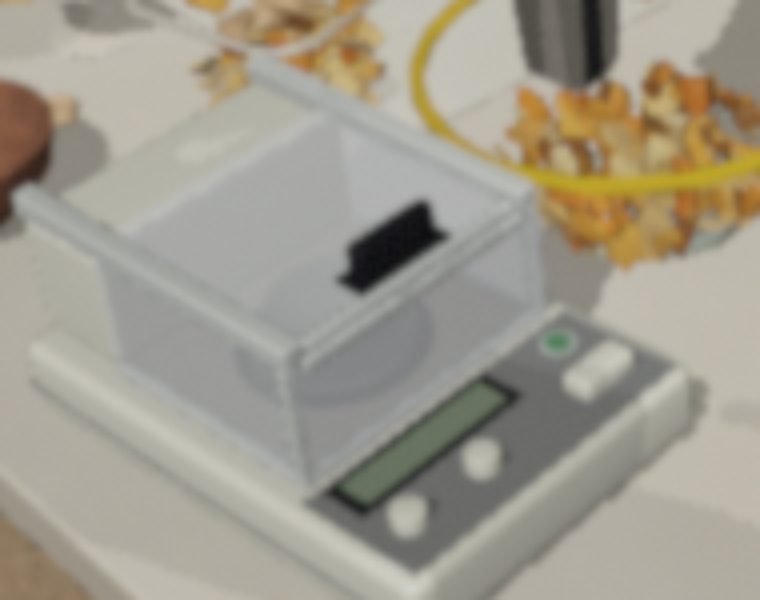

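The lid is shut, with the ridge at crop (390,245) up against the front bar, and the balance has not moved. The fingertip is now above the tare key (crop 598,368).

Emit:
arm_command:
  motion:
    - {"linear": [0, -2.5, -30], "roll": 0}
    - {"linear": [0, 0, -35], "roll": 0}
    - {"linear": [0, 0, -30], "roll": 0}
    - {"linear": [0, 0, -13], "roll": 0}
    - {"linear": [0, 0, 0], "roll": 0}

```text
t: 8.55
ee_pos: [0.44, 0.1609, 0.2442]
tool_rot: [[0.996, 0.087, -0.001], [0.087, -0.996, -0.0], [-0.001, -0.0, -1.0]]
wrist_force: [-0.3, 0.4, 0.5]
width: 0.0004
gripper_force: 0.0
```

Run:
```python
from h import *
print(telemetry.observe()["ee_pos"],telemetry.observe()["wrist_force"])
s,d=cams.camera("scene")
cv2.imwrite("pics/c4.png",cv2.resize(s[240:360,180:300],None,fx=5,fy=5)[:,:,::-1])
```

```text
[0.44000431 0.16088633 0.2441947 ] [-0.26159655  0.41190036  0.50316474]
```

View pics/c4.png

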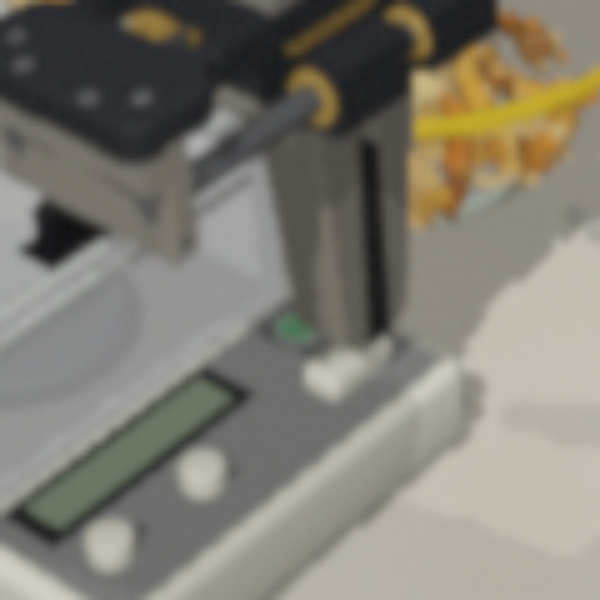

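The fingertip is right above the tare key (crop 345,372) and clear of the unit key (200,475). I press gently.

Emit:
arm_command:
  motion:
    - {"linear": [0, 0, -4], "roll": 0}
    - {"linear": [0, 0, -4], "roll": 0}
    - {"linear": [0, 0, -3], "roll": 0}
    - {"linear": [0, 0, 0], "roll": 0}

```text
t: 9.1
ee_pos: [0.4397, 0.1604, 0.2336]
tool_rot: [[0.996, 0.087, -0.0], [0.087, -0.996, -0.0], [-0.0, 0.0, -1.0]]
wrist_force: [-0.4, 0.2, 0.1]
width: 0.0006
gripper_force: 0.0
```

Emit:
arm_command:
  motion:
    - {"linear": [0, 0, -1], "roll": 0}
    - {"linear": [0, 0, -1], "roll": 0}
    - {"linear": [0, 0, -1], "roll": 0}
    - {"linear": [0, 0, 0], "roll": 0}

```text
t: 9.6
ee_pos: [0.4398, 0.1605, 0.2307]
tool_rot: [[0.996, 0.087, 0.0], [0.087, -0.996, -0.0], [0.0, 0.0, -1.0]]
wrist_force: [0.0, 0.5, 1.2]
width: 0.0006
gripper_force: 0.8
```

Emit:
arm_command:
  motion:
    - {"linear": [0, 0, -1], "roll": 0}
    - {"linear": [0, 0, -1], "roll": 0}
    - {"linear": [0, 0, 0], "roll": 0}

```text
t: 9.98
ee_pos: [0.4398, 0.1605, 0.2287]
tool_rot: [[0.996, 0.087, 0.0], [0.087, -0.996, -0.0], [0.0, 0.0, -1.0]]
wrist_force: [-0.4, -0.0, 3.1]
width: 0.0003
gripper_force: 1.5
```

Emit:
arm_command:
  motion:
    - {"linear": [0, 0, -0.7], "roll": 0}
    - {"linear": [0, 0, 0], "roll": 0}
    - {"linear": [0, 0, 0], "roll": 0}

```text
t: 10.35
ee_pos: [0.4398, 0.1606, 0.2284]
tool_rot: [[0.996, 0.087, 0.0], [0.087, -0.996, -0.0], [0.0, 0.0, -1.0]]
wrist_force: [-1.3, -0.9, 6.9]
width: 0.0006
gripper_force: 3.6
```

The key has bottomed out: 3.1 N then 6.9 N, with travel stopping at about 3 mm. I withdraw straight up.

Emit:
arm_command:
  motion:
    - {"linear": [0, 0, 3], "roll": 0}
    - {"linear": [0, 0, 10], "roll": 0}
    - {"linear": [0, 0, 30], "roll": 0}
    - {"linear": [0, 0, 50], "roll": 0}
    - {"linear": [0, 0, 50], "roll": 0}

```text
t: 10.98
ee_pos: [0.4394, 0.1604, 0.3725]
tool_rot: [[0.996, 0.087, -0.001], [0.087, -0.996, 0.0], [-0.001, -0.0, -1.0]]
wrist_force: [1.9, 0.1, 0.5]
width: 0.0008
gripper_force: 0.0
```

Emit:
arm_command:
  motion:
    - {"linear": [0, -50, 20], "roll": 0}
    - {"linear": [0, -50, 0], "roll": 0}
    - {"linear": [0, -50, 0], "roll": 0}
    - {"linear": [0, -50, 0], "roll": 0}
    - {"linear": [0, 0, 0], "roll": 0}

```text
t: 11.6
ee_pos: [0.4393, -0.0429, 0.3912]
tool_rot: [[0.997, 0.08, -0.0], [0.08, -0.997, -0.001], [-0.0, 0.001, -1.0]]
wrist_force: [-0.5, 0.7, -0.3]
width: 0.0006
gripper_force: 0.0
```

Run:
```python
from h import *
print(telemetry.observe()["ee_pos"],telemetry.observe()["wrist_force"])
s,d=cams.camera("scene");t=cams.camera("top")[0]
o=np.zeros((600,800,3),np.uint8)
o[:480,:360]=cv2.resize(t[155:275,180:270],None,fx=4,fy=4);o[:450,360:]=cv2.resize(s[230:380,110:256],(440,450))
cv2.imwrite("pics/c5.png",o[:,:,::-1])
for f in(0,3):
  s0=np.load(f"scene{f}.npz")["p"]
  x0,x1,y0,y1=185,265,300,365
  g=lambda a:cv2.cvtColor(a,cv2.COLOR_RGB2GRAY)[y0:y1,x0:x1].astype(np.float32)
  print(cv2.phaseCorrelate(g(s0),g(s)))
```

```text
[ 0.43927854 -0.04288896  0.39121219] [-0.51245298  0.69054738 -0.26365814]
((-0.05889897885366224, 0.009205843434067162), 0.9513609555032518)
((0.09160948454446327, -0.02532836474236433), 0.9905587683121363)
```

View pics/c5.png

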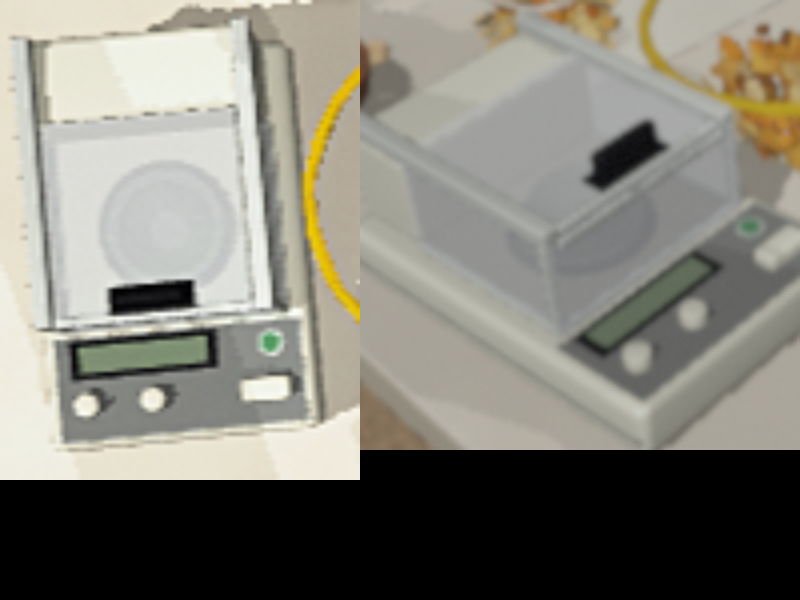

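The lid is shut, with the ridge at top crop (152,296) against the front bar. The dish is centred, the keys are up and the balance has not moved, so I hand in the job.

```bash
python3 -c "
from plant import manip; print(manip.job_done())"
```

```text
the job is handed in; nothing more can be done
None
```

I pushed the lid shut against its front stop, then pressed the tare key all the way down and released it. The last pictures show the balance unmoved and the dish still on the pan. I handed the job in with the robot touching nothing; no verdict came back.

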